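# Dispense a sample plaque into a workshop kit

### The arm

A 6-joint arm with a two-finger parallel gripper is mounted at the origin on the work surface. World frame = base frame: x ahead of the robot, y to its left, z up, the work surface at z = 0. Lengths are in mm, angles in rad, forces in N, time in s.
With the tool pointing down it reaches from about 350 to 975 mm from the base axis. Payload 7.1 kg.
Tool frame: the origin (TCP) lies on the front face of the gripper's body, between the roots of the fingers; the fingertips stand 80 mm ahead of it and the grasp point (between the pads) lies 61 mm ahead of it (env.tips_ahead is the distance from the TCP to the fingertips, in mm); z points along the fingers, y is the line along which they close (so a half turn about z gives the same grasp; the last joint's range is limited). The gripper opens to 88 mm and grips with 3 to 60 N. Pads are 20 mm wide; open, the fingers measure 115 mm over their backs; the gripper's body (75 mm by 178 mm) begins 61 mm behind the grasp point.
Start: joints at [-1.283, 0.423, 1.63, -0, 1.089, -0.019], TCP at [188.774, -595.794, 302.675] pointing down, gripper open.
Joint ranges: [-3, 3], [-0.9, 2.11], [0.09, 2.58], [-1.31, 4.45], [0.11, 2.69], [-2.54, 2.54]. Speed limits (rad/s): [2.39, 2.39, 3.01, 3.14, 3.14, 3.14].

### API

Orientations are given as a unit quaternion [x, y, z, w].
In Python, from station import env, set_gripper, viewer, workorder gives the robot as it stands. Calls block until the motion is done:
- env.reach(position, orientation): joint-space move of the TCP to a pose.
- env.move_l(position, rot=None, rate=150, f_stop=None): straight line of the TCP; rot=None keeps the orientation; rate is the mean speed in mm/s. With f_stop (N) it stops when the force on the tool has changed by that much, and returns True; else False.
- env.move_joints(angles): joint-space move.
- set_gripper(opening): finger opening in mm; the grip force is fixed at half the most; returns when the fingers have stopped.
- env.hold(seconds).
- env.ik(position, orientation): joint angles nearest the present ones, or None.
- env.read_state(): the state.
- viewer.camera(name): name is "scene" or "top" or "wrist"; returns the picture (420x560x3 uint8, blue, green, red); there is no depth.
- viewer.camera_params(name): a dict with "fx", "fy", "cx", "cy" (pixels), "pose" (4x4, takes a point from camera to world coordinates); the wrist camera has in their place "tool_from_camera" (4x4, takes a point from camera to tool coordinates, whose origin is the TCP and whose axes are the flange's). Camera axes: x right, y up, looking along -z (the intrinsics and any distortion apply to the point x, -y, -z); pixel columns grow to the right and rows downward; lengths in mm; the calibration is good to about 2 mm. A picture is of the moment at which its call begins: read the wrist's pose just before it. camera_params takes no time and is no camera call.
A pose or a line that the arm cannot do raises env.IKError and nothing moves.
- workorder.sign_off(): hands the job in; it is judged then, once.
The state is a dict: "time_s": time; "qpos": joint angles; "dq": joint speeds; "tau": joint torques, N m; "tool_pos": TCP position; "orientation": TCP orientation; "force": force on the tool from outside, world axes, zero at the start; "wrist_torque": the same for the moment, N m; "width": finger opening in mm; "grip_force": force on a finger pad.
Only numpy, scipy, OpenCV 4.12 (cv2) and the standard library are available. Lean on these libraries where they do the work, as an engineer would, in place of code of your own. Each camera call takes 0.05 s, during which the arm holds its last target. There are 200 camera calls.

### The job

Make up the next workshop kit: push the dispenser's slide all the way in so that the bottom plaque (lime green) comes out on the landing, and pull the slide fully back so that the stack drops down ready for the next one. Lay the lime plaque flat in the empty bay of the orange tray, setting it down gently rather than dropping it. Take only that one plaque, and leave the tray where it stands and the other things alone.

Things in the scene. Friction and masses are not known exactly. Their poses are not given: they have to be found in the camera images.
- dispenser: sample-plaque dispenser, fixed to the table. Origin on the table under the middle of its magazine; plaques come out towards its local -y, the push handle is on the +y side. A flat aluminium profile, 40 mm wide, top 40 mm above the table, runs along y from -158 mm (black end stop, 7 mm above the profile) to +286 mm; feet 130 mm long (x), 20 mm high, cross under it at y = -125 and +200 mm
- magazine_top (a point): middle of the magazine's open top, 160 mm above the table: four black corner posts with yellow collar and brackets, 86 mm wide (dispenser x), 108 mm long (y). The profile top is its floor; at both ends the posts leave a gate 14 mm high, so only one plaque at a time can leave
- landing (a point): where the middle of a plaque's underside lies once it is pushed out completely: on the profile top, 40 mm above the table, 110 mm from the magazine's middle along dispenser -y. A plaque overhangs the 40 mm wide profile by 10 mm on each side, so it can be gripped by its two long sides from above
- slide (a joint): travel of the push slide, m: 0 = fully back at its rear stop, 0.128 = fully in at its forward stop; starts 0 to 0.015. Its blade, 44 mm wide, 8 mm thick, runs on the profile under the stack and pushes the bottom plaque out ahead of it. The stack rides on the blade and drops only when the blade is drawn back from under it (below about 0.015). About 2 N of friction; stays where left
- slide_grip (a point): orange upright grip of the slide, point 95 mm above the table, 20 mm below its top: a block 36 mm wide (dispenser x), 20 mm thick (y), free from 50 to 115 mm above the table. With the slide fully back it is 246 mm from the magazine's middle along dispenser +y; pushing it towards the magazine (-y) drives the slide in. It stops 64 mm short of the magazine
- plaque1_center (a point): centre of the bottom plaque of the stack, lime green: a flat slab 60 mm wide (its x), 80 mm long (its y), 10 mm thick (its z), about 40 g; in the magazine it lies on the profile top, long side along the dispenser's y
- plaque2_center (a point): centre of the second plaque (white), same size, lying on the lime one at the start
- plaque6_center (a point): centre of the top plaque (white) of the stack of six, same size; between are a blue, a red and a grey one
- tray: orange kit tray, loose on the table, 252 mm (x) by 113 mm (y), 28 mm high, walls and floor 4 mm thick; origin: centre of its underside. A wall across the middle makes two bays, each 120 mm (x) by 105 mm (y) inside
- empty_bay (a point): middle of the inner floor of the tray's empty bay (the one nearer the robot), 4 mm above the table; axes as the tray's. Inside the bay is 120 mm along x and 105 mm along y: a plaque laid with its long side along the tray's y leaves 30 mm for a finger on each side
- bracket: blue printed bracket, 75 x 22 x 21 mm, lying in the tray's other bay, to be left alone; origin under its centre
- wave_block: red wavy block, 70 x 38 x 27 mm, on the table, to be left alone; origin under its centre
- vase: small grey vase, 62 mm across, 70 mm high, standing on the table, to be left alone; origin under its centre
- phone_case: white phone case, 150 x 75 x 12 mm, lying on the table, to be left alone; origin under its centre
There are look-alikes about, which are no part of the job. What is shaped like the part that bears plaque6_center but purple or turquoise is not meant.

How it is judged (in metres and radians):
On the way:
1. the slide has been pushed all the way in and the lime plaque lies out on the landing, clear of the magazine (value of joint slide above 0.118 m and y of plaque1_center in the frame of dispenser below -0.094 m and z of plaque1_center in the frame of dispenser above 0.04 m), for 0.1 s.
At the end, for the whole second after the job is handed in: The lime plaque lies released and flat on the floor of the empty bay, within 35 mm (tray x) and 20 mm (tray y) of its middle; the slide is within 12 mm of its rear stop; the second plaque is down on the magazine floor (within 6 mm lengthwise) and the rest of the stack upon it (x of plaque1_center in the frame of empty_bay between -0.035 and 0.035 m and y of plaque1_center in the frame of empty_bay between -0.02 and 0.02 m and z of plaque1_center in the frame of empty_bay between 0.002 and 0.008 m and angle between plaque1_center's own z axis and vertical below 0.06 rad and value of joint slide below 0.012 m and z of plaque2_center in the frame of dispenser between 0.042 and 0.048 m and y of plaque2_center in the frame of dispenser between -0.006 and 0.006 m and z of plaque6_center in the frame of dispenser between 0.08 and 0.09 m and horizontal distance between plaque6_center and dispenser below 0.01 m); the robot touches nothing.
It fails at once if a second plaque is pushed or pulled out of the magazine (y of plaque2_center in the frame of dispenser below -0.02 m).
It fails at once if the lime plaque is dropped or thrown into the tray (moving faster than 0.6 m/s close over its bay) instead of being laid down (horizontal distance between plaque1_center and empty_bay below 0.08 m and z of plaque1_center in the frame of empty_bay below 0.06 m and linear speed of plaque1 above 0.6 m/s).
It fails at once if the tray is shoved more than 30 mm (distance of tray from where it was at the start of the episode above 0.03 m).
It fails at once if the bracket in the tray, the wavy block, the vase or the phone case is shifted more than 30 mm or knocked over (distance of any of bracket, wave_block, vase, phone_case from where it was at the start of the episode above 0.03 m or angle between vase's own z axis and vertical above 0.5 rad).
It also fails if it takes over 58 s, if anything falls off the work surface, if the arm or the gripper's body presses on something with over 40 N, if the wrist force passes 120 N, or if a joint passes its speed limit or range.

## Working session

There is one attempt and no reset: what is moved stays moved. The work goes in short steps, each a Python script; the robot and the scene stay as the last script left them, time stands still between calls to the robot, and variables do not carry over. Pictures are saved under pics/ and viewed, at most 10 in all, crops included, and the job is handed in when it is done.

```bash
ls; mkdir -p pics; python3 - <<'E'
from station import env, viewer
import cv2, numpy as np
for n in ["scene","top"]:
    cv2.imwrite(f"pics/{n}0.png",viewer.camera(n)); p=viewer.camera_params(n); print(n,{k:(np.round(v,3).tolist() if k=="pose" else v) for k,v in p.items()})
print(viewer.camera_params("wrist"))
print(env.read_state())
E
```

```text
pics
scene {'fx': 515.6013327301408, 'fy': 515.6013327301408, 'cx': 285.3503594480846, 'cy': 211.75309732566615, 'pose': [[0.602, -0.536, 0.592, 1184.828], [0.799, 0.394, -0.455, -495.423], [0.011, 0.747, 0.665, 819.135], [0.0, 0.0, 0.0, 1.0]]}
top {'fx': 428.6737457099835, 'fy': 428.6737457099835, 'cx': 279.78353087486437, 'cy': 213.22235000284107, 'pose': [[0.024, 0.986, -0.163, 447.73], [-1.0, 0.024, -0.002, -23.355], [0.002, 0.163, 0.987, 979.825], [0.0, 0.0, 0.0, 1.0]]}
{'fx': 345.23255373057236, 'fy': 345.23255373057236, 'cx': 283.9740587444892, 'cy': 211.06007715810753, 'tool_from_camera': array([[-5.95058497e-04,  9.68817287e-01,  2.47775523e-01,
         6.70557643e+01],
       [ 9.99999764e-01,  4.91726449e-04,  4.78922502e-04,
        -4.48130761e-01],
       [ 3.42150621e-04,  2.47775749e-01, -9.68817352e-01,
        -8.18777023e+01],
       [ 0.00000000e+00,  0.00000000e+00,  0.00000000e+00,
         1.00000000e+00]])}
{'time_s': 0.1, 'qpos': array([-1.28300312e+00,  4.23771276e-01,  1.63059788e+00,  8.63672656e-06,
        1.08857959e+00, -1.90149397e-02]), 'dq': array([ 0.00069689, -0.00152184, -0.00235348,  0.00040144, -0.00125901,
       -0.00100975]), 'tau': array([ 9.79108117e-04, -5.45611882e+01, -2.74323696e+01,  6.45881100e-02,
        1.88036263e-02, -2.21358846e-05]), 'tool_pos': array([ 188.66945741, -595.44132868,  301.98123521]), 'orientation': array([ 9.88256731e-01,  1.52801093e-01, -8.70579108e-05, -6.72444929e-04]), 'force': array([0.09583488, 0.02905959, 0.12989572]), 'wrist_torque': array([0.02365875, 0.01056883, 0.02904679]), 'grip_force': 0.0, 'width': 87.69455645153738}
```

View pics/scene0.png

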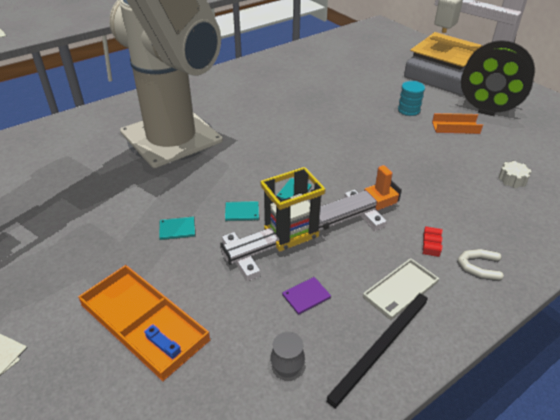

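View pics/top0.png

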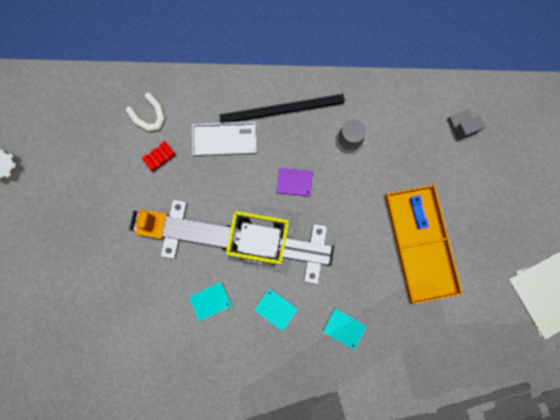

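Candidates: in the top view, the stack with the white top plaque is in the yellow-collared magazine at (258,237). The look-alike plaques lie loose: purple (295,182), turquoise (210,301), (276,309) and (345,328). I choose the magazine, with its orange grip at (150,223). The target bay is the lower half of the tray, about (432,273), because the bracket is in the upper half.

```bash
cat > h.py <<'E'
import numpy as np, cv2
from station import env, set_gripper, viewer, workorder
from scipy.spatial.transform import Rotation as R
def ray(name,px,z,P=None):
    """pixel -> world point on plane z"""
    p=viewer.camera_params(name); T=p.get("pose") if P is None else P
    d=np.array([(px[0]-p["cx"])/p["fx"],-(px[1]-p["cy"])/p["fy"],-1.])
    d=T[:3,:3]@d; o=T[:3,3]; return o+d*(z-o[2])/d[2]
def wristT():
    s=env.read_state(); T=np.eye(4); T[:3,:3]=R.from_quat(s["orientation"]).as_matrix(); T[:3,3]=s["tool_pos"]
    return T@viewer.camera_params("wrist")["tool_from_camera"]
def down(yaw):
    """tool down, tool y (closing line) along world direction yaw"""
    y=np.array([np.cos(yaw),np.sin(yaw),0]); z=np.array([0,0,-1.]); return R.from_matrix(np.c_[np.cross(y,z),y,z]).as_quat()
def mask(im,lo,hi):
    m=cv2.inRange(cv2.cvtColor(im,cv2.COLOR_BGR2HSV),lo,hi); return m
def blobs(m,amin=60):
    c,_=cv2.findContours(m,cv2.RETR_EXTERNAL,cv2.CHAIN_APPROX_NONE); return sorted([x for x in c if cv2.contourArea(x)>amin],key=cv2.contourArea)[::-1]
E
python3 - <<'E'
from h import *
im=cv2.imread("pics/top0.png")
for nm,lo,hi,z in [("yellow",(24,120,100),(34,255,255),160),("orange",(8,150,100),(20,255,255),28)]:
    for c in blobs(mask(im,lo,hi)):
        r=cv2.minAreaRect(c); b=cv2.boxPoints(r)
        w=np.array([ray("top",p,z)[:2] for p in b]); print(nm,np.round(r[0]),cv2.contourArea(c),"world",np.round(w,1).tolist(),"ctr",w.mean(0).round(1),"sides",np.linalg.norm(w-np.roll(w,1,0),axis=1).round(1))
a=cv2.resize(im[195:300,120:345],None,fx=3.5,fy=3.5,interpolation=cv2.INTER_CUBIC); cv2.imwrite("pics/crop.png",a)
E
```

```text
yellow [257. 237.] 2414.5 world [[500.2, 80.9], [587.4, 69.7], [570.8, -39.8], [484.2, -26.7]] ctr [535.7  21. ] sides [108.8  87.9 110.7  87.6]
orange [423. 244.] 5708.0 world [[655.1, -256.6], [686.7, -374.9], [437.0, -424.3], [408.0, -310.6]] ctr [ 546.7 -341.6] sides [252.9 122.5 254.5 117.3]
orange [150. 224.] 450.0 world [[551.0, 302.7], [608.1, 297.4], [598.5, 233.4], [541.6, 239.3]] ctr [574.8 268.2] sides [64.1 57.4 64.7 57.2]
```

View pics/crop.png

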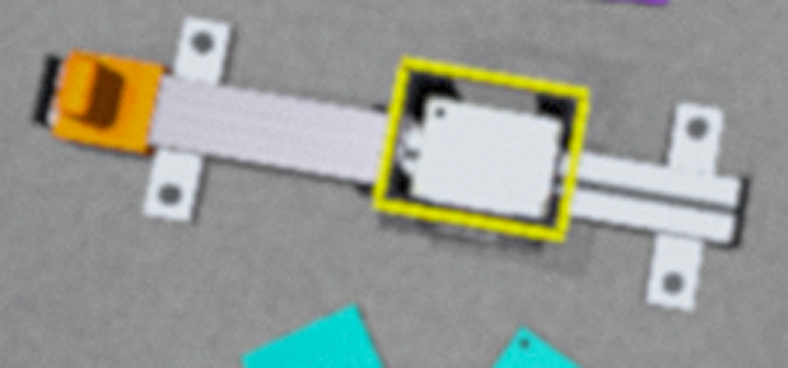

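The crop shows the magazine at crop (485,150) with the white top plaque inside, and the grip at crop (90,90) near the rear stop. The choice is confirmed. Next I take a close wrist measurement of the tray and then the dispenser.

```bash
cat >> h.py <<'E'
def pick_q(pos,yaw):
    """orientation (of the two half-turn equivalents) that keeps the joints nearest"""
    s=env.read_state()["qpos"]; best=None
    for k in (0,np.pi):
        q=down(yaw+k); a=env.ik(list(pos),list(q))
        if a is not None:
            d=np.abs(np.array(a)-s).max()
            if best is None or d<best[0]: best=(d,q)
    return best[1]
E
python3 - <<'E'
from h import *
p=[530,-330,350]; q=pick_q(p,np.radians(11)); env.reach(p,list(q)); T=wristT(); im=viewer.camera("wrist"); cv2.imwrite("pics/w1.png",im)
np.save("T1.npy",T)
p=[560,130,420]; q=pick_q(p,np.radians(-8.5)); env.reach(p,list(q)); T=wristT(); im=viewer.camera("wrist"); cv2.imwrite("pics/w2.png",im)
np.save("T2.npy",T); print(env.read_state()["time_s"],env.read_state()["qpos"].round(2))
a=cv2.imread("pics/w1.png"); cv2.imwrite("pics/w12.png",cv2.resize(np.vstack([a,im]),(400,600)))
for nm,i,lo,hi,z in [("yellow",2,(24,120,100),(34,255,255),160),("orange",1,(8,150,100),(20,255,255),28),("orange",2,(8,150,100),(20,255,255),115)]:
    I=cv2.imread(f"pics/w{i}.png");T=np.load(f"T{i}.npy")
    for c in blobs(mask(I,lo,hi),200):
        r=cv2.minAreaRect(c); b=cv2.boxPoints(r)
        w=np.array([ray("wrist",x,z,T)[:2] for x in b]); print(nm,i,np.round(r[0]),cv2.contourArea(c),np.round(b).tolist(),"world",np.round(w,1).tolist(),"ctr",w.mean(0).round(1),"sides",np.linalg.norm(w-np.roll(w,1,0),axis=1).round(1))
E
```

```text
3.5083 [ 0.21  0.24  1.62 -0.    1.29  0.36]
yellow 2 [276. 274.] 743.0 [[235.0, 303.0], [236.0, 245.0], [317.0, 246.0], [316.0, 304.0]] world [[488.3, 15.0], [501.6, 81.5], [585.4, 67.6], [576.0, 0.4]] ctr [537.8  41.1] sides [88.9 67.8 85.  67.9]
orange 1 [296. 192.] 19347.5 [[187.0, 148.0], [404.0, 143.0], [406.0, 237.0], [189.0, 242.0]] world [[411.4, -312.8], [655.7, -260.3], [689.2, -369.5], [427.7, -426.2]] ctr [ 546.  -342.2] sides [114.6 249.8 114.3 267.6]
orange 1 [ 64. 326.] 284.5 [[56.0, 357.0], [59.0, 294.0], [73.0, 295.0], [70.0, 358.0]] world [[270.3, -624.9], [271.7, -528.9], [290.0, -526.4], [289.7, -622.3]] ctr [ 280.4 -575.6] sides [19.5 95.9 18.5 95.9]
orange 1 [504. 327.] 280.5 [[496.0, 296.0], [510.0, 296.0], [512.0, 358.0], [498.0, 358.0]] world [[824.8, -424.9], [842.3, -420.9], [877.2, -508.4], [858.8, -512.7]] ctr [ 850.8 -466.7] sides [94.2 17.9 94.3 18.9]
orange 2 [274.  72.] 1499.0 [[255.0, 49.0], [294.0, 49.0], [294.0, 94.0], [255.0, 94.0]] world [[551.1, 273.6], [590.9, 267.6], [584.6, 223.9], [543.6, 230.1]] ctr [567.6 248.8] sides [44.1 40.3 44.1 41.5]
orange 2 [504. 326.] 331.5 [[494.0, 295.0], [510.0, 294.0], [514.0, 357.0], [497.0, 358.0]] world [[794.4, -45.8], [814.5, -47.6], [820.0, -139.5], [798.8, -137.7]] ctr [806.9 -92.7] sides [92.  20.2 92.1 21.3]
orange 2 [ 63. 330.] 246.0 [[56.0, 302.0], [68.0, 302.0], [70.0, 358.0], [58.0, 358.0]] world [[257.3, 25.1], [272.8, 23.3], [251.0, -54.8], [234.8, -53.0]] ctr [254.  -14.9] sides [81.3 15.6 81.1 16.3]
```

View pics/w1.png

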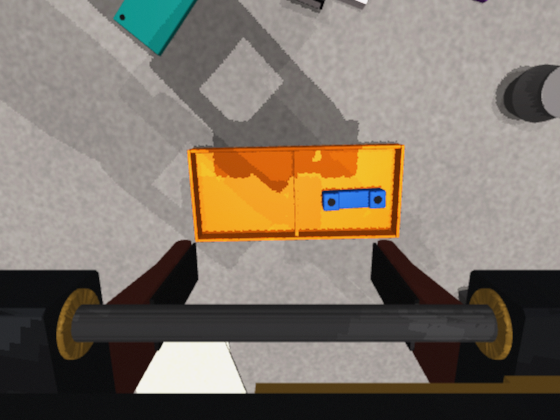

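View pics/w2.png

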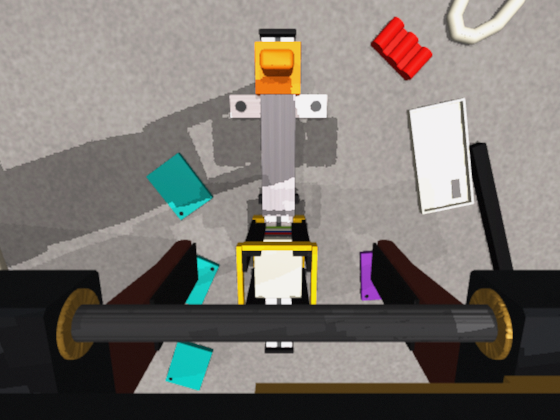

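The wrist pictures show the tray rim corners in w1 at (190,148), (404,144), (401,238) and (195,242), with the left bay empty. In w2, the collar's rear corners are at (237,245) and (317,246), the grip top is at about (277,60), and the profile ends are at (277,31) and (279,350).

```bash
python3 - <<'E'
from h import *
T1=np.load("T1.npy");T2=np.load("T2.npy")
c=np.array([ray("wrist",p,28,T1)[:2] for p in [(190,148),(404,144),(401,238),(195,242)]])
print("tray",c.round(1).tolist(),np.linalg.norm(c-np.roll(c,-1,0),axis=1).round(1),c.mean(0).round(1),[np.degrees(np.arctan2(*(b-a)[::-1])).round(1) for a,b in ((c[0],c[1]),(c[3],c[2]),(c[3],c[0]),(c[2],c[1]))])
d=ray("wrist",(295,192),24,T1);print("divider mid approx",d.round(1))
a=ray("wrist",(277,31),47,T2);b=ray("wrist",(279,351),47,T2);v=(a-b)[:2];print("ends",a,b,np.linalg.norm(v),np.degrees(np.arctan2(v[0],v[1])))
t=ray("top",(120+48/3.5,195+90/3.5),47);f=ray("top",(120+742/3.5,195+210/3.5),47);v=(t-f)[:2];print("ends top",t,f,np.linalg.norm(v),np.degrees(np.arctan2(v[0],v[1])))
print("grip",[ray("wrist",p,115,T2).round(1) for p in ((277,50),(277,70))],"top cam",ray("top",(120+80/3.5,195+83/3.5),115).round(1))
im=cv2.imread("pics/w2.png");cv2.imwrite("pics/g.png",np.hstack([cv2.resize(im[20:120,227:327],None,fx=4,fy=4),cv2.resize(cv2.imread("pics/top0.png")[195:255,120:180],(400,400))]))
E
```

```text
tray [[415.0, -312.3], [656.0, -261.4], [683.5, -372.0], [435.0, -425.0]] [246.4 114.  254.1 114.5] [ 547.4 -342.7] [np.float64(11.9), np.float64(12.1), np.float64(100.1), np.float64(103.9)]
divider mid approx [ 544.3 -340.8   24. ]
ends [577.2747417  302.88760315  47.        ] [ 512.15786933 -134.27808018   47.        ] 441.98873487316916 8.472053662871604
ends top [577.6089028  298.66723638  47.        ] [ 512.90991665 -137.37259983   47.        ] 440.81367669767224 8.439889667780331
grip [array([573.4, 269.3, 115. ]), array([570.4, 250.2, 115. ])] top cam [572.7 256.9 115. ]
```

View pics/g.png

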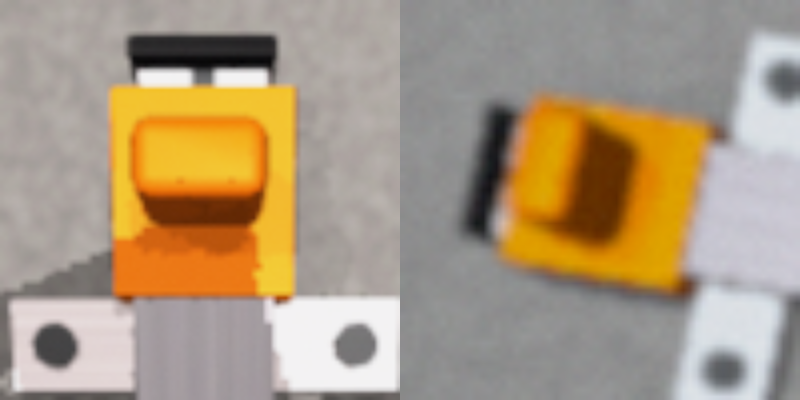

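The grip's top face is centred at w2 (277,59), so the slide is about 3 mm from its rear stop. The dispenser is at (535.5, 21) with a yaw of −8.45°.

```bash
cat >> h.py <<'E'
YAW=np.radians(-8.45); DX=np.array([np.cos(YAW),np.sin(YAW),0]); DY=np.array([-np.sin(YAW),np.cos(YAW),0]); D0=np.array([535.5,21,0])
def disp(x,y,z): return list(D0+x*DX+y*DY+np.array([0,0,z]))
def local(): 
    v=env.read_state()["tool_pos"]-D0; return np.array([v@DX,v@DY,v[2]]).round(1)
def st(t): s=env.read_state(); print(t,round(s["time_s"],2),local(),"F",s["force"].round(1),"w",round(s["width"],1),round(s["grip_force"],1))
E
python3 - <<'E'
from h import *
p=disp(0,243,260); env.reach(p,list(pick_q(p,YAW)))
print(env.move_l(disp(0,243,156),f_stop=15)); set_gripper(30); st("gripped")
print(env.move_l(disp(0,105,156),rate=60,f_stop=15)); st("in"); env.hold(0.3)
cv2.imwrite("pics/top_in.png",cv2.resize(viewer.camera("top")[190:300,140:350],None,fx=3.5,fy=3.5))
E
```

```text
False
gripped 6.04 [  0.5 243.  156. ] F [ 3.9  0.4 -2.5] w 36.0 30.0
True
in 7.92 [  0.4 117.1 156. ] F [0.4 1.  3.1] w 35.5 30.0
```

View pics/top_in.png

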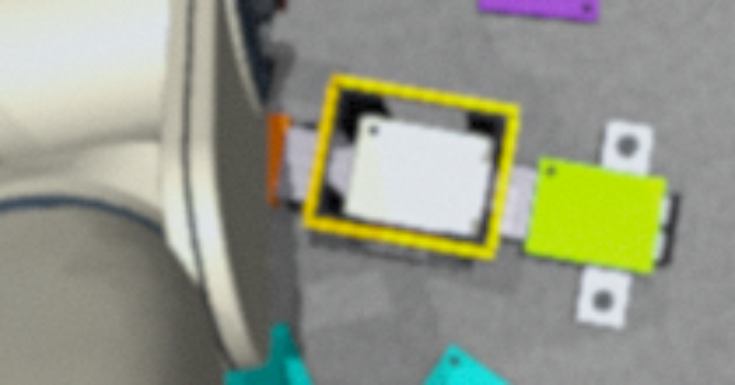

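The lime plaque lies out on the landing at crop (596,214), and the slide is at its forward stop. Next I pull the slide back, release it, and locate the plaque.

```bash
python3 - <<'E'
from h import *
print(env.move_l(disp(0,260,156),rate=60,f_stop=15)); st("back"); env.hold(0.2)
set_gripper(85); env.move_l(disp(0,local()[1],260),rate=200); st("up")
p=disp(0,-20,330); env.reach(p,list(pick_q(p,YAW)))
T=wristT(); w=viewer.camera("wrist"); t=viewer.camera("top"); cv2.imwrite("pics/w3.png",w); cv2.imwrite("pics/t3.png",t)
for n,i,P in (("wrist",w,T),("top",t,None)):
    for c in blobs(mask(i,(33,120,80),(50,255,255)),100):
        b=cv2.boxPoints(cv2.minAreaRect(c)); x=np.array([ray(n,q,50,P) for q in b]); v=x.mean(0)-D0
        print(n,b.mean(0),"ctr",x.mean(0).round(1),"local",v@DX,v@DY,np.linalg.norm(x-np.roll(x,1,0),axis=1).round(1),[np.degrees(np.arctan2(*(x[k]-x[k-1])[1::-1])).round(1) for k in range(2)])
st("end")
s=viewer.camera("scene"); cv2.imwrite("pics/m.png",np.vstack([cv2.resize(s[150:270,210:410],(500,300)),cv2.resize(t[190:310,130:350],(500,273))]))
E
```

```text
True
back 10.16 [  0.5 245.5 155.9] F [ 1.2 -2.2  5. ] w 35.6 30.0
up 11.93 [ -0.5 244.7 259.3] F [-0.5 -0.5 -0.1] w 85.0 0.0
wrist [284. 279.] ctr [ 516.5 -101.6   50. ] local -0.7633947470964138 -124.09359163103241 [51.9 58.2 51.9 60.1] [np.float64(80.5), np.float64(-8.4)]
wrist [284.  238.5] ctr [523.7 -53.3  50. ] local -0.7467892728276802 -75.196463857154 [15.1 46.1 15.1 46.5] [np.float64(80.7), np.float64(-8.5)]
top [325.5 253.5] ctr [ 515.8 -122.9   50. ] local 1.6148987245948785 -145.25633733854468 [58.4 15.2 58.4 15.1] [np.float64(0.4), np.float64(-88.6)]
end 13.09 [ 1.000e-01 -1.890e+01  3.294e+02] F [0.2 0.  0.4] w 84.9 0.0
```

View pics/m.png

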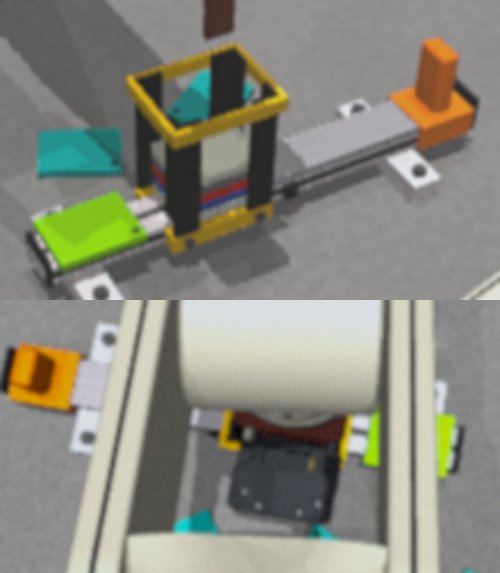

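The slide is back, the stack has dropped onto the floor, and the lime plaque is at local (−0.7, −109). Next I grip it shallowly, with the tips 2 mm above its underside, and lay it in the bay.

```bash
python3 - <<'E'
from h import *
print(env.tips_ahead)
p=disp(-.5,-110,230); env.reach(p,list(pick_q(p,YAW))); set_gripper(78)
print(env.move_l(disp(-.5,-110,122),rate=100,f_stop=15)); set_gripper(50); st("grip")
env.move_l(disp(-.5,-110,260),rate=100); st("lift")
ty=np.radians(12); B=np.array([547-62*np.cos(ty),-342-62*np.sin(ty)])
p=[*B,250]; env.reach(p,list(pick_q(p,ty))); env.hold(0.2); st("above bay")
T=wristT(); cv2.imwrite("pics/w4.png",viewer.camera("wrist")); np.save("T4.npy",T); cv2.imwrite("pics/s4.png",viewer.camera("scene")[240:400,50:290])
a=cv2.resize(cv2.imread("pics/w4.png"),(560,420)); cv2.imwrite("pics/m4.png",np.hstack([a,cv2.resize(cv2.imread("pics/s4.png"),(240,420))]))
E
```

```text
80.0
False
grip 15.76 [  -0.3 -110.   122.4] F [ 0.1 -0.8  3.7] w 59.6 30.0
lift 17.29 [  -0.8 -110.   259.4] F [-0.1  0.4 -0. ] w 59.7 30.0
above bay 18.54 [   7.  -377.8  250.1] F [-0.1 -0.1 -0.6] w 59.9 30.0
```

View pics/m4.png

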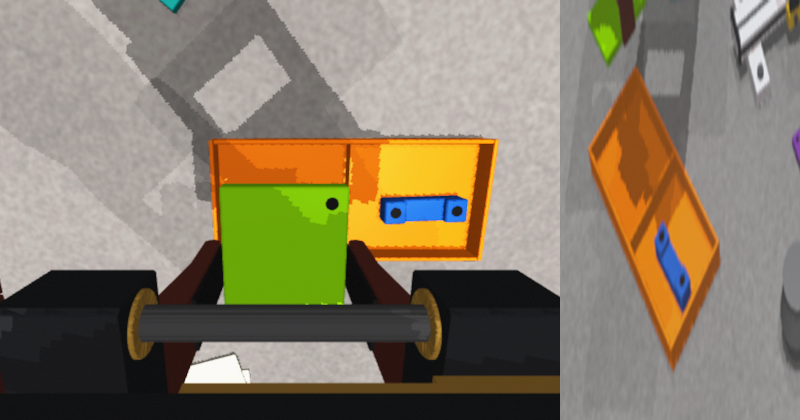

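The plaque is held level over the left (empty) bay. Tray corners show at (210,140), (497,139) and (481,260). I check the bay position from these and then set the plaque down.

```bash
python3 - <<'E'
from h import *
T=np.load("T4.npy"); c=[ray("wrist",p,28,T)[:2] for p in ((210,140),(497,139),(481,260))]
ctr=(c[0]+c[2])/2; v=c[1]-c[0]; a=np.arctan2(v[1],v[0]); B2=ctr-62*np.array([np.cos(a),np.sin(a)])
ty=np.radians(12); B=np.array([547-62*np.cos(ty),-342-62*np.sin(ty)])
print(B,B2,np.degrees(a),np.linalg.norm(v),np.linalg.norm(c[2]-c[1]))
assert np.linalg.norm(B-B2)<8
B=(B+B2)/2
env.move_l([*B,115],rate=120); st("low")
print(env.move_l([*B,82],rate=25,f_stop=4)); st("down")
set_gripper(74); env.hold(0.2); z=env.read_state()["tool_pos"]
env.move_l([*B,130],rate=60); env.move_l([*B,260],rate=150)
p=[330,-600,300]; env.reach(p,list(pick_q(p,ty))); st("away")
t=viewer.camera("top"); s=viewer.camera("scene"); cv2.imwrite("pics/f.png",np.hstack([cv2.resize(t[150:330,120:480],(400,200)),cv2.resize(s[150:390,70:410],(400,282))[:200]*1]) ) if 0 else None
cv2.imwrite("pics/f.png",np.vstack([cv2.resize(t[150:330,120:480],(560,280)),cv2.resize(s[160:380,70:410],(480,310),).copy() if 0 else cv2.resize(s[160:380,70:410],(560,310))]))
cs=blobs(mask(t,(33,120,60),(50,255,255)),100)
for k in cs: print("lime",ray("top",cv2.minAreaRect(k)[0],14).round(1),cv2.contourArea(k))
E
```

```text
[ 486.35484875 -354.89052483] [ 485.94106347 -356.16474057] 12.248037955789945 247.64740070634542 111.80031547894814
low 19.92 [   7.  -379.9  115.8] F [ 0.8  0.5 -0.3] w 59.6 30.0
True
down 20.95 [   6.4 -379.6   86.4] F [-0.6  0.7  5.3] w 59.4 30.0
away 24.63 [-111.5 -643.4  299.4] F [-0.6  1.2  0.1] w 74.0 0.0
lime [ 486.5 -355.4   14. ] 874.0
```

View pics/f.png

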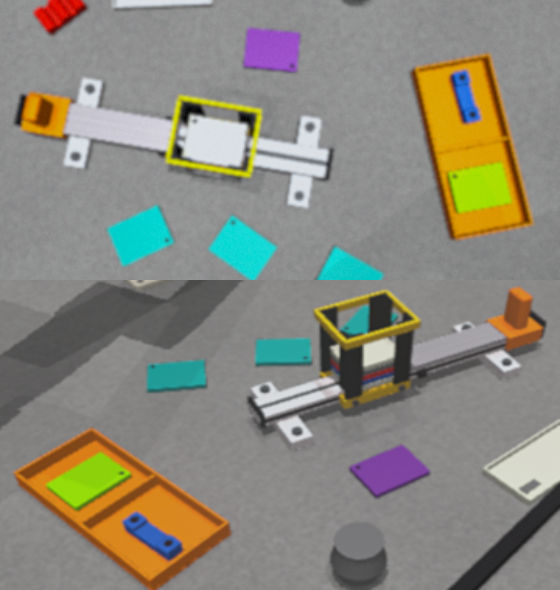

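The lime plaque lies flat in the middle of the empty bay at (480,187). The slide is fully back, the stack is down, and the tray and bracket have not moved.

```bash
python3 -c "
from h import *
print(workorder.sign_off())"
```

```text
the job is handed in; nothing more can be done
None
```

The job is handed in, with no verdict returned: the lime plaque was lowered gently into the empty bay and lies flat there, the slide is fully back, the stack has dropped, and the last pictures show nothing else moved.

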